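Fit the amber lamp to the alarm box

ROBOT

A 6-joint arm with a two-finger parallel gripper is mounted at the origin on the work surface. World frame = base frame: x ahead of the robot, y to its left, z up, the work surface at z = 0. Lengths are in m, angles in degrees, forces in N, time in s.
With the tool pointing down it reaches from about 0.3 to 0.75 m from the base axis. Payload 8.5 kg.
Tool frame: the origin (TCP) lies on the centre line of the jaws, within the pads' length; the fingertips stand 19 mm ahead of it and the grasp point (between the pads) is the TCP; z points along the fingers, x is the direction in which the jaws open and shut, and the axes are right-handed (so a half turn about z gives the same grasp; the last joint's range is limited). The gripper opens to 85 mm and grips with 20 to 120 N. Pads are 22 mm wide; open, the fingers measure 114 mm over their backs; the gripper's body (76 mm by 85 mm) begins 54 mm behind the grasp point. The pads swing forward as they close: fully open they stand 13 mm farther back than shut.
Start: joints at [-78.799, 21.807, 74.336, -0, 83.858, -12.336], TCP at [0.22, -0.504, 0.25] pointing down, gripper open.
Joint ranges: [-178.18, 178.18], [-50.72, 133.34], [12.68, 142.11], [-81.47, 261.47], [9.98, 163.14], [-165.26, 165.26]. Speed limits (degrees/s): [136.94, 136.94, 180, 180, 180, 180].

INTERFACE

Orientations are given as a 3x3 rotation matrix whose columns are the frame's x, y, z axes.
In Python, from rig import env, cams, order gives the robot as it stands.
- The arm moves only by the tool step_arm, never from a script. Its argument "steps" is a list of rows, each an object with "xyz": the shift along the tool's x, y, z normalised to -1 to 1, where 1 is 0.04 m, a list of three; "turn": the turn, a rotation vector about the tool's x, y, z normalised to -1 to 1, where 1 is 0.08 rad, a list of three; "gripper": the gripper command: -1 is shut, 1 is fully open, values between are in proportion. A call has 1 to 20 rows; each row shifts and turns the commanded pose from where the row before left it, along the tool's axes as they then stand; what a row does not reach is not made up. A row lasts 1/12 s, in which the tool goes at most 41.7 mm and 7.16 degrees, less where a joint would pass 70% of its speed; a pose out of reach is approached as far as the arm can. A call with a number of a shift or a turn outside -1 to 1 is refused whole. A call with a gripper value outside its range is refused whole. The fingers move at their own pace and stop on an object; "squeeze" is the grip in N (left out, the last holds). Time passes only in rows, so rows that do not move let the fingers close. It gives the time, the measured TCP pose, the force and the opening at its end, in the units of the state.
- env.observe(): the state, without advancing time (a new reading comes with each control period).
- cams.get_image(name): name is "side" or "top" or "wrist"; returns (picture, depth): 420x560x3 uint8, red, green, blue; 420x560 float32, m along the optical axis (not along the pixel's ray), 0 where there is no reading.
- cams.camera_info(name): a dict with "fx", "fy", "cx", "cy" (pixels), "extrinsics" (4x4, takes a point from camera to world coordinates). Camera axes: x right, y down, z forward; pixel columns grow to the right and rows downward; lengths in m; the calibration is good to about 2 mm. A picture is of the moment at which its call begins: read the wrist's pose just before it. camera_info takes no time and is no camera call; for the wrist camera it gives the pose at the moment of the call.
- order.close_job(): hands the job in, once; it reports no verdict.
The state is a dict: "time_s": time; "q": joint angles; "qvel": joint speeds; "joint_efforts": joint torques, N m; "position": TCP position; "tool_rot": TCP orientation; "ft_force": force on the tool from outside, world axes, zero at the start; "wrist_torque": the same for the moment, N m; "grip_width": finger opening in m.
Only numpy, scipy, OpenCV 4.12 (cv2) and the standard library are available. Lean on these libraries where they do the work, as an engineer would, in place of code of your own. Each camera call takes 0.05 s, during which the arm holds its last target. There are 200 camera calls.

TASK

Fit the amber signal lamp to the socket on the alarm box: put its two lugs in at the slots, push it in against the spring and turn it clockwise about a quarter turn to the stop, so that it springs up into its lock and stands upright there by itself. Feel your way, since the socket may be turned somewhat from its marks and stand a little high or low, and be gentle: do not press the lamp hard against the socket or the box (stay well below 60 N). Leave the red and green lamps and the other things on the bench where they are.

Things in the scene. Friction and masses are not known exactly. Their poses are not given: they have to be found in the camera images.
- amber_mid (a point): Amber signal lamp, loose, upright on the bench, 84 mm tall, 120-195 g. Point: its centre, 42 mm above the foot; z up its axis, x along its lugs (half a turn makes no difference). Grey neck 34 mm diameter up to 22 mm above the foot, black collar 50 mm diameter to 32 mm, round amber lens 48 mm diameter to 76 mm (grip here), black cap 48 mm diameter to 84 mm with a white line along x.
- amber_lugs (a point): Point on the amber lamp's axis, 4 mm above its foot, level with the underside of its two brass lugs (at +x and -x of the neck, 8 mm wide, 5 mm high, lower edges rounded 2 mm, reaching 22 mm from the axis; a white tick on the collar stands over each). The foot is bevelled to 29 mm diameter over its lowest 4 mm.
- socket_mouth (a point): Nominal centre of the mouth (upper rim) of the black round socket (outer diameter 58 mm, bore 36 mm) on the lid of the fixed grey alarm box (200 x 160 x 60 mm), 28 mm above the lid; z up. It sits in rubber: the real mouth is up to 1.8 mm higher or lower, up to 1 mm aside, and turned up to 0.4 rad (23 degrees) from its marks. The rim is a lip 8 mm deep with two opposite slots 11 mm wide.
- socket_plate (a point): Nominal top of the sprung brass plate in the socket, 9 mm below the mouth, that meets the lamp's foot: 4 N at first touch, 0.55 N more per mm, hard stop 9.8 mm down (9.4 N). Lamp's centre above the real mouth: 38 mm with lugs resting on the rim (not in the slots), 33 mm in the slots and touching the plate, under 25 mm free to turn, 23.2 mm at the hard stop, 29 mm locked.
- mark_open: White bar (22 x 7 mm) painted on the alarm box's lid beside the socket. The body's origin is on the socket's nominal axis at bench height, z up; its x axis points to the bar, the nominal direction of one slot (the other is opposite).
- mark_lock: Green bar (22 x 7 mm) painted on the lid, 83 degrees clockwise (from above) from the white one; origin likewise, x axis towards the bar: the nominal direction of a locked lug. Turned 76 to 90 degrees from the slots, each lug lies under a pocket in the lip; a hard stop ends the turn at 90. Let go there, the spring lifts the lamp into the pockets and it is locked.
- red_mid (a point): Red signal lamp module, 84 mm tall, 150 g, same build as the amber one; the point is its centre, 42 mm above its foot. A spare: leave it standing.
- green_mid (a point): Green signal lamp module, 84 mm tall, 150 g, same build as the amber one; the point is its centre, 42 mm above its foot. A spare: leave it standing.
- meter: Yellow multimeter lying on the bench, 150 x 75 x 40 mm, origin under its centre, x along its length. Leave it.
- screwdriver: Screwdriver with red handle lying on the bench. Leave it.
- wrench: Steel wrench lying on the bench. Leave it.
- screw_dish: Small steel dish, 80 mm in diameter, 30 mm high, origin under its centre. Leave it.
- spare_gasket: Black rubber ring, 64 mm outer diameter, 8 mm high, lying on the bench. Leave it.
There are look-alikes about, which are no part of the job. What is shaped like the part that bears amber_mid but purple or turquoise is not meant.

How it is judged:
By the outcome, as a careful person would: the job done as asked, in the order asked, and still so for the second after the job is handed in, with the robot touching nothing.
It also fails if it takes over 64 s, if anything falls off the work surface, if the arm or the gripper's body presses on something with over 40 N, if the wrist force passes 120 N, or if a joint passes its speed limit or range.

## Working session

There is one attempt and no reset: what is moved stays moved. The work goes in short steps, Python scripts to look and compute and a tool call to move; the robot and the scene stay as the last step left them, time stands still between calls to the robot, and variables do not carry over. Pictures are saved under pics/ and viewed, about 8 in all and at most 12, crops included, and the job is handed in when it is done.

Besides the shell and the picture viewer there is one more tool, called after "Request:" as a command line: name --argument value ..., lists and objects as JSON in quotes. step_arm: Moves the arm, as the interface text tells. Scaled input: -1 to 1 covers 0.04 m each way for a shift and 0.08 rad each way for a turn. Its arguments: {"type":"object","properties":{"steps":{"type":"array"},"squeeze":{"type":"number"}},"required":["steps"]}

```bash
mkdir -p pics
cat > h.py <<'E'
import numpy as np, cv2
from rig import env, cams, order
def snap(n,f):
    im,d=cams.get_image(n); i=cams.camera_info(n)
    cv2.imwrite(f'pics/{f}.png',im[:,:,::-1]); np.savez(f'pics/{f}.npz',im=im,d=d,K=[i['fx'],i['fy'],i['cx'],i['cy']],E=i['extrinsics'])
    return im,d
def load(f):
    z=np.load(f'pics/{f}.npz'); return z['im'],z['d'],z['K'],z['E']
def P(f,u,v,z=None):
    im,d,K,E=load(f); E=np.array(E)
    r=np.array([(u-K[0+2])/K[0],(v-K[3])/K[1],1.])
    if z is None:
        c=r*d[int(v),int(u)]; return E[:3,:3]@c+E[:3,3]
    w=E[:3,:3]@r; return E[:3,3]+w*(z-E[2,3])/w[2]
def crop(f,g,u0,v0,u1,v1,s):
    im=load(f)[0][v0:v1,u0:u1]; cv2.imwrite(f'pics/{g}.png',cv2.resize(im,None,fx=s,fy=s,interpolation=cv2.INTER_CUBIC)[:,:,::-1])
E
python3 - <<'E'
from h import *
o=env.observe(); print(o['time_s'],o['position'],o['tool_rot'],o['ft_force'],o['grip_width'])
a,_=snap('top','top1'); b,_=snap('side','side1')
for n in ('top','side','wrist'): print(n,np.round(cams.camera_info(n)['extrinsics'],3).tolist(),cams.camera_info(n)['fx'])
E
```

```text
0.0 [ 0.2196017  -0.50396257  0.2497055 ] [[ 3.99376789e-01 -9.16786841e-01 -2.60646470e-04]
 [-9.16785756e-01 -3.99376728e-01  1.45137873e-03]
 [-1.43470106e-03 -3.40690007e-04 -9.99998913e-01]] [0.25098224 0.51625295 0.16879933] 0.08553706220649311
top [[0.001, -0.982, 0.189, 0.361], [-1.0, 0.001, 0.013, -0.015], [-0.013, -0.189, -0.982, 1.199], [0.0, 0.0, 0.0, 1.0]] 455.44528343364243
side [[-0.989, -0.094, 0.113, 0.43], [-0.147, 0.591, -0.793, 0.899], [0.008, -0.801, -0.599, 0.752], [0.0, 0.0, 0.0, 1.0]] 407.7576596821851
wrist [[0.399, -0.867, -0.299, 0.296], [-0.917, -0.378, -0.128, -0.47], [-0.002, 0.325, -0.946, 0.373], [0.0, 0.0, 0.0, 1.0]] 341.47580451483407
```

View pics/top1.png

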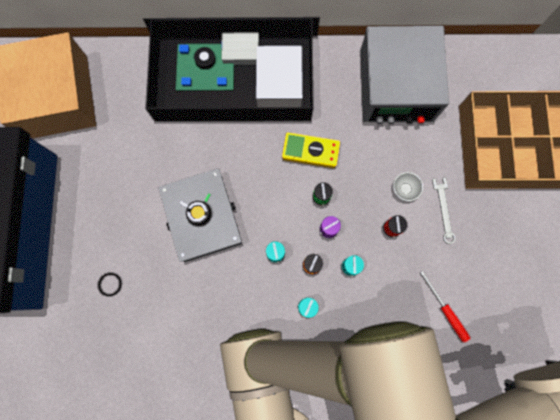

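View pics/side1.png

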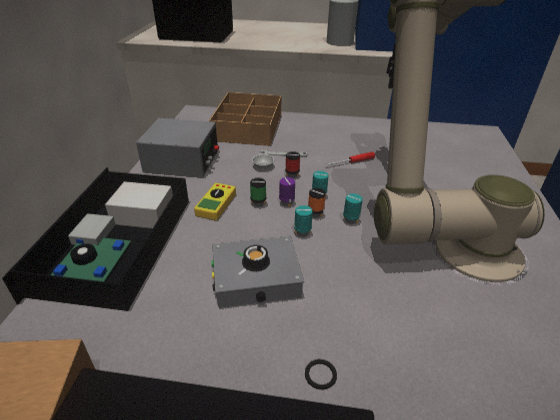

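Lamps in the top picture: green (322,193), purple (330,226), red (395,226), turquoise (275,251), (354,265) and (308,307), amber (313,264). In the side picture the one at (317,200) is orange-amber, so it is the one that fits. I'll confirm it in an enlarged crop next to the socket at (198,212).

Run:
```python
from h import *
a=load('top1')[0]
r=lambda i,s:cv2.resize(i,s,interpolation=cv2.INTER_CUBIC)
A=r(a[160:265,150:250],(400,420)); B=r(a[215:320,255:355],(400,420))
cv2.imwrite('pics/c1.png',np.hstack([A,B])[:,:,::-1])
for n,u,v,z in [('amber',313,264,.084),('red',395,226,.084),('green',322,193,.084),('purp',330,226,.084),('t1',275,251,.084),('t2',354,265,.084),('t3',308,307,.084),('sock',198,212,.088)]:
    print(n,P('top1',u,v,z).round(4),P('top1',u,v).round(4))
```

```text
amber [ 0.4501 -0.0933  0.084 ] [ 0.4499 -0.0931  0.0875]
red [ 0.5439 -0.2972  0.084 ] [ 0.5442 -0.2977  0.0819]
green [ 0.628  -0.1185  0.084 ] [ 0.6286 -0.1187  0.0816]
purp [ 0.544  -0.1368  0.084 ] [ 0.5443 -0.137   0.0821]
t1 [ 0.4819 -0.0006  0.084 ] [ 0.4818 -0.0006  0.0853]
t2 [ 0.4477 -0.193   0.084 ] [ 0.4478 -0.1932  0.0829]
t3 [ 0.3474 -0.0799  0.084 ] [ 0.3474 -0.0798  0.0843]
sock [0.579  0.1914 0.088 ] [0.5806 0.193  0.0794]
```

View pics/c1.png

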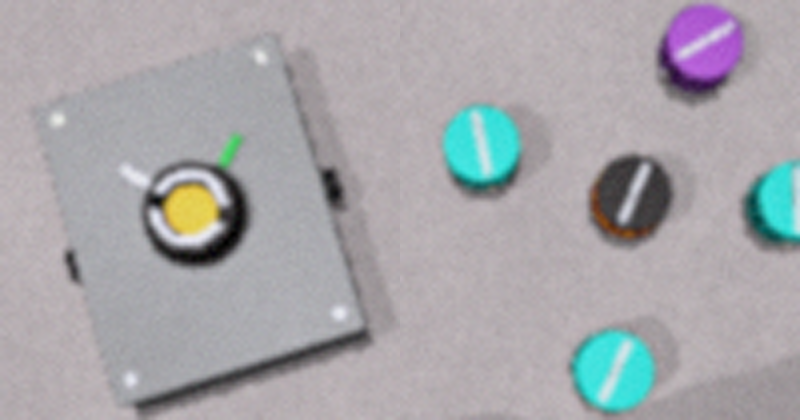

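The crop confirms it: the amber lamp has a black cap with a white line at (632,192) and an amber edge below. The socket is at (195,212), with the white bar at (135,177) and the green bar at (231,150). I'll choose a jaw direction of 122°/-58°, which fits the gaps between the neighbouring lamps, and move above the amber lamp.

Request:
step_arm --steps '[{"xyz": [0, 0, 0], "turn": [0, 0, -0.93], "gripper": 1}, {"xyz": [0, 0, 0], "turn": [0, 0, -0.93], "gripper": 1}, {"xyz": [-0.404, -0.738, 0.09], "turn": [0, 0, 0], "gripper": 1}, {"xyz": [-0.404, -0.738, 0.09], "turn": [0, 0, 0], "gripper": 1}, {"xyz": [-0.404, -0.738, 0.09], "turn": [0, 0, 0], "gripper": 1}, {"xyz": [-0.404, -0.738, 0.09], "turn": [0, 0, 0], "gripper": 1}, {"xyz": [-0.404, -0.738, 0.09], "turn": [0, 0, 0], "gripper": 1}, {"xyz": [-0.404, -0.738, 0.09], "turn": [0, 0, 0], "gripper": 1}, {"xyz": [-0.404, -0.738, 0.09], "turn": [0, 0, 0], "gripper": 1}, {"xyz": [-0.404, -0.738, 0.09], "turn": [0, 0, 0], "gripper": 1}, {"xyz": [-0.404, -0.738, 0.09], "turn": [0, 0, 0], "gripper": 1}, {"xyz": [-0.404, -0.738, 0.09], "turn": [0, 0, 0], "gripper": 1}, {"xyz": [-0.404, -0.738, 0.09], "turn": [0, 0, 0], "gripper": 1}, {"xyz": [-0.404, -0.738, 0.09], "turn": [0, 0, 0], "gripper": 1}, {"xyz": [-0.404, -0.738, 0.09], "turn": [0, 0, 0], "gripper": 1}, {"xyz": [-0.404, -0.738, 0.09], "turn": [0, 0, 0], "gripper": 1}, {"xyz": [0, 0, 0], "turn": [0, 0, 0], "gripper": 1}, {"xyz": [0, 0, 0], "turn": [0, 0, 0], "gripper": 1}]'

```text
time_s: 1.6
position: [0.45, -0.0918, 0.1995]
tool_rot: [[0.534, -0.846, -0.001], [-0.846, -0.534, 0.0], [-0.001, 0.001, -1.0]]
ft_force: [-0.7, -0.6, -0.1]
grip_width: 0.085
```

Run:
```python
from h import *
o=env.observe(); R=o['tool_rot'];print(o['time_s'],o['position'],np.degrees(np.arctan2(R[1][0],R[0][0])),o['q'],o['ft_force'])
snap('wrist','w1')
```

```text
1.6 [ 0.44995355 -0.09181612  0.19952791] -57.74719213052431 [-2.63539371e+01  1.56037976e+01  9.29706163e+01 -8.22686939e-03
  7.14834970e+01  3.13958570e+01] [-0.74121301 -0.58473184 -0.10327105]
```

View pics/w1.png

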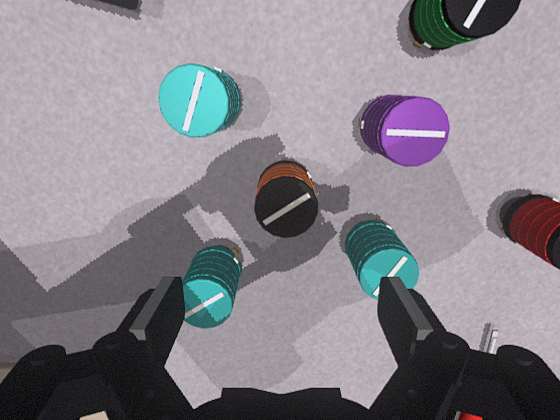

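The wrist picture shows the amber lamp at (286,206), with its cap line running from (265,221) to (308,196).

Run:
```python
from h import *
c=P('w1',286,206,.084);a=P('w1',265,221.5,.084);b=P('w1',308.5,196,.084)
print(c,P('w1',286,206),(a+b)/2,np.degrees(np.arctan2(*(b-a)[1::-1])))
im,d,K,E=load('w1')
hs=cv2.cvtColor(im,cv2.COLOR_RGB2GRAY)
pts=[]
v,u=np.mgrid[150:260,230:345]
X=np.stack([(u-K[2])/K[0],(v-K[3])/K[1],np.ones(u.shape)],-1)*d[150:260,230:345,None]
W=X@np.array(E)[:3,:3].T+np.array(E)[:3,3]
m=W[...,2]>.079; print(m.sum(),W[m].mean(0),(W[m].max(0)+W[m].min(0))/2,np.ptp(W[m],axis=0))
```

```text
[ 0.454792  -0.0934383  0.084    ] [ 0.45473857 -0.09347526  0.08380593] [ 0.45305834 -0.09494792  0.084     ] -25.997180984763386
3112 [ 0.45471115 -0.09290399  0.08696322] [ 0.47474693 -0.08286598  0.20081622] [0.0914767  0.069733   0.24354056]
```

```bash
cat >> h.py <<'E'
def cloud(f):
    im,d,K,E=load(f); E=np.array(E); v,u=np.mgrid[:420,:560]
    X=np.stack([(u-K[2])/K[0],(v-K[3])/K[1],np.ones(u.shape)],-1)*d[...,None]
    return X@E[:3,:3].T+E[:3,3]
E
python3 - <<'E'
from h import *
for f,c in (('w1',(286,206)),('top1',(313,264))):
    W=cloud(f); c0=P(f,*c,.084)
    im=load(f)[0].astype(int)
    m=(np.hypot(W[...,0]-c0[0],W[...,1]-c0[1])<.04)&(abs(W[...,2]-.0845)<.006)&(im.max(2)<100)
    m=m.astype(np.uint8); n,l,s,ce=cv2.connectedComponentsWithStats(m); k=1+s[1:,4].argmax()
    cs,_=cv2.findContours((l==k).astype(np.uint8),0,2); h=cv2.convexHull(max(cs,key=cv2.contourArea))[:,0]
    Q=np.array([P(f,u,v,.084) for u,v in h]); (x,y),r=cv2.minEnclosingCircle(Q[:,:2].astype(np.float32)); A=np.c_[2*Q[:,:2],np.ones(len(Q))]; q=np.linalg.lstsq(A,(Q[:,:2]**2).sum(1),rcond=None)[0]
    print(f,s[k],ce[k],(x,y,r),q[:2],np.sqrt(q[2]+q[0]**2+q[1]**2), np.median(W[l==k],0))
E
```

```text
w1 [ 254  176   64   62 2760] [285.31449275 206.5634058 ] (0.45348477363586426, -0.09363007545471191, 0.024068204686045647) [ 0.45350088 -0.09372986] 0.02366683176445377 [ 0.45413886 -0.09303875  0.0835717 ]
top1 [304 254  19  19 217] [312.98156682 263.35023041] (0.4524984359741211, -0.09308701008558273, 0.023018276318907738) [ 0.45229124 -0.09334262] 0.022572041318319698 [ 0.45245564 -0.09314241  0.08451688]
```

Request:
step_arm --steps '[{"xyz": [0.085, -0.047, 0.59], "turn": [0, 0, 0], "gripper": 1}, {"xyz": [0, 0, 0.6], "turn": [0, 0, 0], "gripper": 1}, {"xyz": [0, 0, 0.6], "turn": [0, 0, 0], "gripper": 1}, {"xyz": [0, 0, 0.6], "turn": [0, 0, 0], "gripper": 1}, {"xyz": [0, 0, 0.6], "turn": [0, 0, 0], "gripper": 1}, {"xyz": [0, 0, 0.6], "turn": [0, 0, 0], "gripper": 1}, {"xyz": [0, 0, 0], "turn": [0, 0, 0], "gripper": 1}, {"xyz": [0, 0, 0], "turn": [0, 0, 0], "gripper": -1}, {"xyz": [0, 0, 0], "turn": [0, 0, 0], "gripper": -1}, {"xyz": [0, 0, 0], "turn": [0, 0, 0], "gripper": -1}, {"xyz": [0, 0, 0], "turn": [0, 0, 0], "gripper": -1}, {"xyz": [0, 0, 0], "turn": [0, 0, 0], "gripper": -1}, {"xyz": [0, 0, 0], "turn": [0, 0, 0], "gripper": -1}, {"xyz": [0, 0, 0], "turn": [0, 0, 0], "gripper": -1}, {"xyz": [0, 0, 0], "turn": [0, 0, 0], "gripper": -1}]' --squeeze 50

```text
time_s: 2.9
position: [0.4537, -0.0953, 0.0578]
tool_rot: [[0.531, -0.847, 0.002], [-0.847, -0.531, -0.001], [0.002, -0.001, -1.0]]
ft_force: [-0.5, 0.5, 6.3]
grip_width: 0.0474
```

Request:
step_arm --steps '[{"xyz": [0, 0, -0.3], "turn": [0, 0, 0], "gripper": -1}, {"xyz": [0, 0, -0.75], "turn": [0, 0, -0.96], "gripper": -1}, {"xyz": [0, 0, -0.75], "turn": [0, 0, -0.96], "gripper": -1}, {"xyz": [0, 0, -0.75], "turn": [0, 0, -0.96], "gripper": -1}, {"xyz": [0, 0, -0.75], "turn": [0, 0, -0.96], "gripper": -1}, {"xyz": [0, 0, -0.75], "turn": [0, 0, -0.96], "gripper": -1}, {"xyz": [0, 0, -0.75], "turn": [0, 0, -0.96], "gripper": -1}, {"xyz": [0, 0, 0], "turn": [0, 0, -0.96], "gripper": -1}, {"xyz": [0, 0, 0], "turn": [0, 0, -0.96], "gripper": -1}, {"xyz": [0, 0, 0], "turn": [0, 0, -0.96], "gripper": -1}, {"xyz": [0, 0, 0], "turn": [0, 0, -0.96], "gripper": -1}, {"xyz": [0, 0, 0], "turn": [0, 0, -0.96], "gripper": -1}, {"xyz": [0, 0, 0], "turn": [0, 0, -0.96], "gripper": -1}, {"xyz": [0, 0, 0], "turn": [0, 0, -0.96], "gripper": -1}, {"xyz": [0, 0, 0], "turn": [0, 0, -0.96], "gripper": -1}, {"xyz": [0, 0, 0], "turn": [0, 0, -0.96], "gripper": -1}, {"xyz": [0, 0, 0], "turn": [0, 0, -0.96], "gripper": -1}, {"xyz": [0, 0, 0], "turn": [0, 0, -0.96], "gripper": -1}, {"xyz": [0, 0, 0], "turn": [0, 0, -0.96], "gripper": -1}, {"xyz": [0, 0, 0], "turn": [0, 0, -0.96], "gripper": -1}]'

```text
time_s: 4.57
position: [0.4529, -0.0948, 0.2492]
tool_rot: [[0.9, 0.437, 0.001], [0.437, -0.9, -0.001], [0.001, 0.001, -1.0]]
ft_force: [0.0, -0.2, -0.8]
grip_width: 0.0472
```

Request:
step_arm --steps '[{"xyz": [0.458, -0.64, 0], "turn": [0, 0, 0], "gripper": -1}, {"xyz": [0.458, -0.64, 0], "turn": [0, 0, 0], "gripper": -1}, {"xyz": [0.458, -0.64, 0], "turn": [0, 0, 0], "gripper": -1}, {"xyz": [0.458, -0.64, 0], "turn": [0, 0, 0], "gripper": -1}, {"xyz": [0.458, -0.64, 0], "turn": [0, 0, 0], "gripper": -1}, {"xyz": [0.458, -0.64, 0], "turn": [0, 0, 0], "gripper": -1}, {"xyz": [0.458, -0.64, 0], "turn": [0, 0, 0], "gripper": -1}, {"xyz": [0.458, -0.64, 0], "turn": [0, 0, 0], "gripper": -1}, {"xyz": [0.458, -0.64, 0], "turn": [0, 0, 0], "gripper": -1}, {"xyz": [0.458, -0.64, 0], "turn": [0, 0, 0], "gripper": -1}, {"xyz": [0.458, -0.64, 0], "turn": [0, 0, 0], "gripper": -1}, {"xyz": [0.458, -0.64, 0], "turn": [0, 0, 0], "gripper": -1}, {"xyz": [0.458, -0.64, 0], "turn": [0, 0, 0], "gripper": -1}, {"xyz": [0, 0, 0], "turn": [0, 0, 0], "gripper": -1}, {"xyz": [0, 0, 0], "turn": [0, 0, 0], "gripper": -1}]'

```text
time_s: 5.82
position: [0.5232, 0.3093, 0.2486]
tool_rot: [[0.9, 0.435, 0.0], [0.435, -0.9, -0.0], [0.0, 0.0, -1.0]]
ft_force: [-0.3, -0.3, -2.4]
grip_width: 0.0472
```

Run:
```python
from h import *
o=env.observe(); R=np.array(o['tool_rot']);print(o['time_s'],o['position'],np.degrees(np.arctan2(R[1][0],R[0][0])),np.round(o['q'],1),o['ft_force'])
snap('wrist','w2')
```

```text
5.8167 [0.52321174 0.30926813 0.24863197] 25.805592552699817 [19.4 27.8 64.7 -0.  87.5 -6.4] [-0.29934946 -0.3189342  -2.35696507]
```

View pics/w2.png

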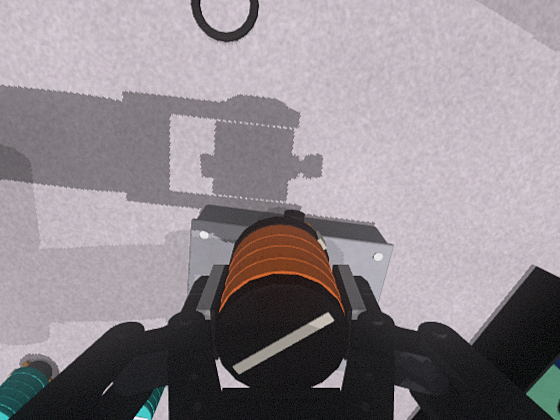

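The socket is hidden behind the held lamp, because the camera looks from the tool's -y side. I'll move the TCP past the socket along +y.

Request:
step_arm --steps '[{"xyz": [0, 0.75, 0], "turn": [0, 0, 0], "gripper": -1}, {"xyz": [0, 0.75, 0], "turn": [0, 0, 0], "gripper": -1}, {"xyz": [0, 0.75, 0], "turn": [0, 0, 0], "gripper": -1}, {"xyz": [0, 0.75, 0], "turn": [0, 0, 0], "gripper": -1}, {"xyz": [0, 0.75, 0], "turn": [0, 0, 0], "gripper": -1}, {"xyz": [0, 0.75, 0], "turn": [0, 0, 0], "gripper": -1}, {"xyz": [0, 0.75, 0], "turn": [0, 0, 0], "gripper": -1}, {"xyz": [0, 0, 0], "turn": [0, 0, 0], "gripper": -1}, {"xyz": [0, 0, 0], "turn": [0, 0, 0], "gripper": -1}]'

```text
time_s: 6.62
position: [0.6147, 0.1164, 0.2486]
tool_rot: [[0.903, 0.43, -0.0], [0.43, -0.903, -0.0], [-0.0, 0.0, -1.0]]
ft_force: [-0.1, -0.4, -1.4]
grip_width: 0.0472
```

Run:
```python
from h import *
o=env.observe(); R=np.array(o['tool_rot']);print(o['time_s'],o['position'],np.degrees(np.arctan2(R[1][0],R[0][0])),np.round(o['q'],1),o['ft_force'])
snap('wrist','w3')
crop('w3','w3c',160,60,430,260,2.9)
```

```text
6.6167 [0.61467494 0.11641332 0.2486372 ] 25.445885758133798 [ -0.1  29.7  61.4  -0.   88.9 -25.5] [-0.06531967 -0.35218483 -1.38691531]
```

View pics/w3c.png

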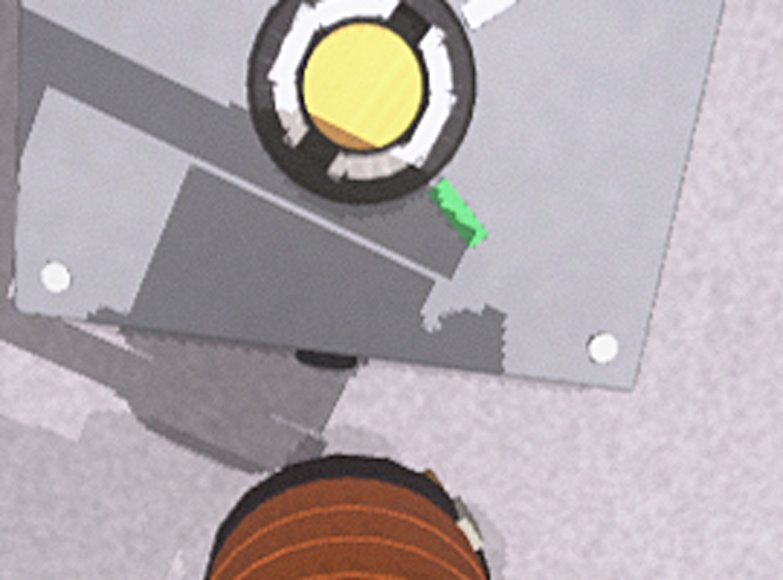

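The crop shows the socket from above: yellow plate at (363,88), and the rim ring with slot gaps at about (410,20) and (315,155). The white bar is at (490,5) and the green bar at (458,212). The slots look turned from the white mark, so I'll compute by how much.

Run:
```python
from h import *
W=cloud('w3'); im,d,K,E=load('w3'); i=im.astype(int)
def fit(Q):
    A=np.c_[2*Q[:,:2],np.ones(len(Q))]; q=np.linalg.lstsq(A,(Q[:,:2]**2).sum(1),rcond=None)[0]; return q[:2],np.sqrt(q[2]+q[0]**2+q[1]**2)
c0=P('w3',284.8,90.3,.088); print('c0',c0)
rr=np.hypot(W[...,0]-c0[0],W[...,1]-c0[1])
m=(rr<.035)&(W[...,2]>.078)&(W[...,2]<.1)
print('rim z',np.median(W[(rr>.02)&(rr<.027)&m][:,2]),'plate z',np.median(W[rr<.012][:,2]), 'lid',np.median(W[(rr>.04)&(rr<.06)][:,2]))
cs,_=cv2.findContours(m.astype(np.uint8),0,2); h=cv2.convexHull(max(cs,key=cv2.contourArea))[:,0]
h=h[h[:,1]>0]
for z in (.086,.088,.090):
  c,r=fit(np.array([P('w3',u,v,z) for u,v in h])); print('outer',z,c,r)
# white arcs
z=np.median(W[(rr>.02)&(rr<.027)&m][:,2])
wh=(rr<.030)&(W[...,2]>.078)&(i.min(2)>125)&(i.max(2)-i.min(2)<40)
vu=np.argwhere(wh); Q=np.array([P('w3',u,v,z) for v,u in vu]); 
a=np.degrees(np.arctan2(Q[:,1]-c[1],Q[:,0]-c[0])); hist=np.histogram(a,72,(-180,180))[0]; print('white r',np.percentile(np.hypot(*(Q[:,:2]-c).T),[2,50,98])); print(list(zip(range(-180,180,5),hist)))
for n,mm in (('white',(rr>.03)&(rr<.07)&(i.min(2)>215)),('green',(rr>.03)&(rr<.07)&(i[...,1]-i[...,0]>60))):
    vu=np.argwhere(mm); q=np.array([P('w3',u,v,.06) for v,u in vu]); print(n,len(q),q.mean(0),np.degrees(np.arctan2(*(q.mean(0)[:2]-c)[::-1])),np.hypot(*(q.mean(0)[:2]-c)))
# yellow plate
ym=(i[...,0]-i[...,2]>50)&(rr<.02); cs,_=cv2.findContours(ym.astype(np.uint8),0,2); h=cv2.convexHull(max(cs,key=cv2.contourArea))[:,0]
for z in (.079,.088): print('yellow',z,fit(np.array([P('w3',u,v,z) for u,v in h])))
for s in ((410,20),(315,155)):
    q=P('w3',160+s[0]/2.9,60+s[1]/2.9,.088); print('slot',q,np.degrees(np.arctan2(*(q[:2]-c)[::-1])))
```

```text
c0 [0.58015118 0.19620416 0.088     ]
rim z 0.0880782279755774 plate z 0.3716879927770268 lid 0.05962762375759334
outer 0.086 [0.57999921 0.1959492 ] 0.0292288470387722
outer 0.088 [0.57998529 0.19593265] 0.029024226279223467
outer 0.09 [0.57997138 0.19591609] 0.028819605519664178
white r [0.01835118 0.02297636 0.29182268]
[(-180, np.int64(38)), (-175, np.int64(35)), (-170, np.int64(26)), (-165, np.int64(29)), (-160, np.int64(24)), (-155, np.int64(22)), (-150, np.int64(24)), (-145, np.int64(42)), (-140, np.int64(37)), (-135, np.int64(32)), (-130, np.int64(32)), (-125, np.int64(32)), (-120, np.int64(27)), (-115, np.int64(23)), (-110, np.int64(21)), (-105, np.int64(13)), (-100, np.int64(11)), (-95, np.int64(2)), (-90, np.int64(16)), (-85, np.int64(18)), (-80, np.int64(13)), (-75, np.int64(19)), (-70, np.int64(22)), (-65, np.int64(18)), (-60, np.int64(19)), (-55, np.int64(19)), (-50, np.int64(18)), (-45, np.int64(27)), (-40, np.int64(23)), (-35, np.int64(28)), (-30, np.int64(35)), (-25, np.int64(36)), (-20, np.int64(29)), (-15, np.int64(25)), (-10, np.int64(30)), (-5, np.int64(30)), (0,
[... 474 characters left out ...]
(120, np.int64(25)), (125, np.int64(24)), (130, np.int64(26)), (135, np.int64(25)), (140, np.int64(26)), (145, np.int64(23)), (150, np.int64(27)), (155, np.int64(26)), (160, np.int64(27)), (165, np.int64(27)), (170, np.int64(23)), (175, np.int64(28))]
white 258 [0.60501054 0.23634612 0.06      ] 58.229196963625355 0.04755572569546088
green 174 [0.62255821 0.17663928 0.06      ] -24.353742281718947 0.04674648660390063
yellow 0.079 (array([0.57986744, 0.19660776]), np.float64(0.016649860292854455))
yellow 0.088 (array([0.57981037, 0.19651478]), np.float64(0.016137885950428064))
slot [0.58427652 0.21699601 0.088     ] 78.45724769213811
slot [0.57605551 0.17483842 0.088     ] -100.52456389072437
```

Run:
```python
from h import *
# held lamp cap line, tool frame, from w2 & w3
for f,tcp,yaw in (('w2',(.52321,.30927,.24863),25.806),('w3',(.61467,.11641,.24864),25.446)):
    im=load(f)[0]; r=im[300:400,215:350].astype(int)
    m=((r.min(2)>100)&(r.max(2)-r.min(2)<45)).astype(np.uint8)
    n,l,s,ce=cv2.connectedComponentsWithStats(m); k=1+s[1:,4].argmax(); vu=np.argwhere(l==k)
    (cx,cy),(w,h),a=cv2.minAreaRect(vu[:,::-1].astype(np.float32)); box=cv2.boxPoints(((cx,cy),(w,h),a))+[215,300]
    R=np.array([[np.cos(np.radians(yaw)),np.sin(np.radians(yaw))],[np.sin(np.radians(yaw)),-np.cos(np.radians(yaw))]])
    z=tcp[2]+.027
    Q=np.array([(P(f,u,v,z)[:2]-tcp[:2])@R for u,v in box]); e=[np.linalg.norm(Q[0]-Q[1]),np.linalg.norm(Q[1]-Q[2])]
    dv=(Q[1]-Q[0]) if e[0]>e[1] else Q[2]-Q[1]
    print(f,s[k],'mid tool mm',Q.mean(0)*1e3,'len',np.array(e)*1e3,'lug ang in tool',np.degrees(np.arctan2(dv[1],dv[0])))
im=load('w3')[0]; cv2.imwrite('pics/w3d.png',cv2.resize(im[280:420,180:400],None,fx=3,fy=3)[:,:,::-1])
```

```text
w2 [  18   12  101   62 1141] mid tool mm [-0.28634587 -1.38143638] len [40.00493827  4.2354683 ] lug ang in tool -34.13865213634722
w3 [  18   12  101   62 1151] mid tool mm [ 0.38024952 -3.5493141 ] len [40.04721845  4.42203318] lug ang in tool -34.66285718295594
```

Run:
```python
from h import *
for f in ('w4','w5'):
    o=env.observe(); e0=np.array(cams.camera_info('wrist')['extrinsics']); snap('wrist',f); e1=np.array(load(f)[3])
    R=np.array(o['tool_rot']); p=np.array(o['position'])
    print(o['time_s'],p,'yaw',np.degrees(np.arctan2(R[1][0],R[0][0])),(e1-e0)[:3,3]*1e3,'cam in tool',R.T@(e1[:3,3]-p))
    W=cloud(f); c0=np.array([.580,.196]); rr=np.hypot(W[...,0]-c0[0],W[...,1]-c0[1])
    m=(rr<.037)&(W[...,2]>.078)&(W[...,2]<.1)
    cs,_=cv2.findContours(m.astype(np.uint8),0,2); h=cv2.convexHull(max(cs,key=cv2.contourArea))[:,0]
    Q=np.array([P(f,u,v,.088) for u,v in h]); A=np.c_[2*Q[:,:2],np.ones(len(Q))]; q=np.linalg.lstsq(A,(Q[:,:2]**2).sum(1),rcond=None)[0]
    print('sock',q[:2],np.sqrt(q[2]+q[0]**2+q[1]**2),'in tool mm',(R.T@(np.r_[q[:2],.088]-p))*1e3, h.mean(0))
    mid=R.T@(P(f,284,344.5,p[2]+.027)-p); print('lamp line',mid*1e3)
z=load('w1');print(z[3])
```

```text
6.6667 [0.61426995 0.1177666  0.24875809] yaw 25.553919261667904 [-0.29899593  0.83008867  0.0456091 ] cam in tool [ 9.29366305e-05 -8.49418900e-02 -1.22959845e-01]
sock [0.58024224 0.1954454 ] 0.02902202782478581 in tool mm [  2.79315386 -84.7288125  160.77398071] [284.5         91.30952381]
lamp line [  1.21891897  -2.89349608 -26.99935126]
6.7167 [0.61409205 0.11863004 0.24880232] yaw 25.630751558431303 [-0.13597854  0.52050232 -0.00621732] cam in tool [ 1.09972503e-04 -8.46091554e-02 -1.22913040e-01]
sock [0.58041858 0.19510375] 0.02902068729893487 in tool mm [  2.68696097 -83.49203727 160.81472783] [283.625  95.85 ]
lamp line [  1.19824353  -2.59573865 -26.99938478]
[[ 0.53139904 -0.80071491 -0.27653336  0.52048528]
 [-0.84712058 -0.50280233 -0.17197829 -0.04799948]
 [-0.00133604  0.3256462  -0.94549075  0.3225865 ]
 [ 0.          0.          0.          1.        ]]
```

The arm was still settling during those readings. I'll wait and measure again.

Request:
step_arm --steps '[{"xyz": [0, 0, 0], "turn": [0, 0, 0], "gripper": -1}, {"xyz": [0, 0, 0], "turn": [0, 0, 0], "gripper": -1}, {"xyz": [0, 0, 0], "turn": [0, 0, 0], "gripper": -1}, {"xyz": [0, 0, 0], "turn": [0, 0, 0], "gripper": -1}, {"xyz": [0, 0, 0], "turn": [0, 0, 0], "gripper": -1}, {"xyz": [0, 0, 0], "turn": [0, 0, 0], "gripper": -1}]'

```text
time_s: 7.27
position: [0.6146, 0.119, 0.2483]
tool_rot: [[0.901, 0.433, -0.0], [0.433, -0.901, -0.0], [-0.0, 0.0, -1.0]]
ft_force: [0.1, -0.5, -2.1]
grip_width: 0.0472
```

```bash
cat > m.py <<'E'
from h import *
import sys
f=sys.argv[1]
o=env.observe(); e0=np.array(cams.camera_info('wrist')['extrinsics']); snap('wrist',f); e1=np.array(load(f)[3])
R=np.array(o['tool_rot']); p=np.array(o['position'])
print(o['time_s'],p,'yaw',np.degrees(np.arctan2(R[1][0],R[0][0])),(e1-e0)[:3,3]*1e3,'cam in tool',R.T@(e1[:3,3]-p),o['ft_force'])
W=cloud(f); c0=np.array([.580,.195]); rr=np.hypot(W[...,0]-c0[0],W[...,1]-c0[1])
m=(rr<.037)&(W[...,2]>.078)&(W[...,2]<.1)
cs,_=cv2.findContours(m.astype(np.uint8),0,2); h=cv2.convexHull(max(cs,key=cv2.contourArea))[:,0]
Q=np.array([P(f,u,v,.088) for u,v in h]); A=np.c_[2*Q[:,:2],np.ones(len(Q))]; q=np.linalg.lstsq(A,(Q[:,:2]**2).sum(1),rcond=None)[0]
print('sock',q[:2],np.sqrt(q[2]+q[0]**2+q[1]**2),'in tool mm',(R.T@(np.r_[q[:2],.088]-p))*1e3, 'rim z',np.median(W[(rr>.025)&(rr<.028)][:,2]))
mid=R.T@(P(f,284,344.5,p[2]+.027)-p); print('lamp line',mid*1e3)
i=load(f)[0].astype(int)
g=i.min(2)
Z=[]
for a in range(-180,180,3):
    t=[]
    for r in (.0195,.0205,.0215,.0225):
        X=np.r_[q[:2]+r*np.array([np.cos(np.radians(a)),np.sin(np.radians(a))]),.088]
        c=np.linalg.inv(e1)@np.r_[X,1]; K=load(f)[2]; u,v=K[0]*c[0]/c[2]+K[2],K[1]*c[1]/c[2]+K[3]
        t.append(g[int(round(v)),int(round(u))])
    Z.append((a,int(np.mean(t))))
print(Z)
E
python3 m.py w6
```

```text
7.2667 [0.61459835 0.11899966 0.24830856] yaw 25.68295871530924 [ 0.02673342 -0.05372246 -0.00708229] cam in tool [-2.08520241e-07 -8.40259467e-02 -1.22927173e-01] [ 0.06492043 -0.50577823 -2.13645311]
sock [0.58055034 0.19451112] 0.02903799469539631 in tool mm [  2.04937671 -82.8087477  160.30781082] rim z 0.08792567151009151
lamp line [  1.0009013   -2.01762644 -27.00006379]
[(-180, 248), (-177, 248), (-174, 248), (-171, 249), (-168, 248), (-165, 248), (-162, 249), (-159, 249), (-156, 244), (-153, 249), (-150, 251), (-147, 222), (-144, 210), (-141, 217), (-138, 198), (-135, 201), (-132, 202), (-129, 189), (-126, 200), (-123, 205), (-120, 206), (-117, 129), (-114, 45), (-111, 52), (-108, 54), (-105, 54), (-102, 50), (-99, 51), (-96, 54), (-93, 51), (-90, 46), (-87, 155), (-84, 196), (-81, 201), (-78, 191), (-75, 182), (-72, 204), (-69, 197), (-66, 199), (-63, 202), (-60, 208), (-57, 200), (-54, 196), (-51, 198), (-48, 217), (-45, 203), (-42, 199), (-39, 198), (-36, 198), (-33, 198), (-30, 192), (-27, 227), (-24, 236), (-21, 248), (-18, 249), (-15, 249), (-12, 248), (-9, 248), (-6, 249), (-3, 247), (0, 247), (3, 250), (6, 248), (9, 250), (12, 249), (15, 248), (18, 249), (21, 250), (24, 246), (27, 249), (30, 248), (33, 249), (36, 249), (39, 249), (42, 248), (45, 249), (48, 248), (51, 250), (54, 249), (57, 248), (60, 253), (63, 246), (66, 40), (69, 54), (72, 57), (75, 56), (78, 58), (81, 61), (84, 59), (87, 57), (90, 49), (93, 166), (96, 253), (99, 250), (102, 246), (105, 247), (108, 249), (111, 248), (114, 249), (117, 248), (120, 249), (123, 248), (126, 248), (129, 248), (132, 248), (135, 248), (138, 248), (141, 249), (144, 248), (147, 249), (150, 217), (153, 241), (156, 221), (159, 249), (162, 250), (165, 249), (168, 249), (171, 248), (174, 247), (177, 249)]
```

Request:
step_arm --steps '[{"xyz": [0, 0, 0], "turn": [0, 0, -1.0], "gripper": -1}, {"xyz": [0, 0, 0], "turn": [0, 0, -1.0], "gripper": -1}, {"xyz": [0, 0, 0], "turn": [0, 0, -1.0], "gripper": -1}, {"xyz": [0, 0, 0], "turn": [0, 0, -1.0], "gripper": -1}, {"xyz": [0.14, -0.38, 0], "turn": [0, 0, 0], "gripper": -1}, {"xyz": [0.14, -0.38, 0], "turn": [0, 0, 0], "gripper": -1}, {"xyz": [0.14, -0.38, 0], "turn": [0, 0, 0], "gripper": -1}, {"xyz": [0.14, -0.38, 0], "turn": [0, 0, 0], "gripper": -1}, {"xyz": [0.14, -0.38, 0], "turn": [0, 0, 0], "gripper": -1}, {"xyz": [0, 0, 0.55], "turn": [0, 0, 0], "gripper": -1}, {"xyz": [0, 0, 0.55], "turn": [0, 0, 0], "gripper": -1}, {"xyz": [0, 0, 0.55], "turn": [0, 0, 0], "gripper": -1}, {"xyz": [0, 0, 0.55], "turn": [0, 0, 0], "gripper": -1}, {"xyz": [0, 0, 0], "turn": [0, 0, 0], "gripper": -1}, {"xyz": [0, 0, 0], "turn": [0, 0, 0], "gripper": -1}, {"xyz": [0, 0, 0], "turn": [0, 0, 0], "gripper": -1}, {"xyz": [0, 0, 0], "turn": [0, 0, 0], "gripper": -1}, {"xyz": [0, 0, 0], "turn": [0, 0, 0], "gripper": -1}, {"xyz": [0, 0, 0], "turn": [0, 0, 0], "gripper": -1}]'

```text
time_s: 8.9
position: [0.5822, 0.1931, 0.1613]
tool_rot: [[0.719, 0.695, 0.002], [0.695, -0.719, 0.0], [0.001, 0.001, -1.0]]
ft_force: [-0.2, -0.6, -1.3]
grip_width: 0.0473
```

Run:
```python
from h import *
o=env.observe(); R=np.array(o['tool_rot']);print(o['time_s'],o['position'],np.degrees(np.arctan2(R[1][0],R[0][0])),np.round(o['q'],1),o['ft_force'],o['wrist_torque'])
snap('side','s2'); im=load('s2')[0]
crop('s2','s2c',200,200,320,310,5)
```

```text
8.9 [0.5822252  0.19306308 0.16132231] 43.992237014935164 [  7.3  32.2  71.8   0.   75.9 -36.7] [-0.23662633 -0.60371801 -1.27021682] [-0.02589917  0.03463914 -0.09073112]
```

View pics/s2c.png

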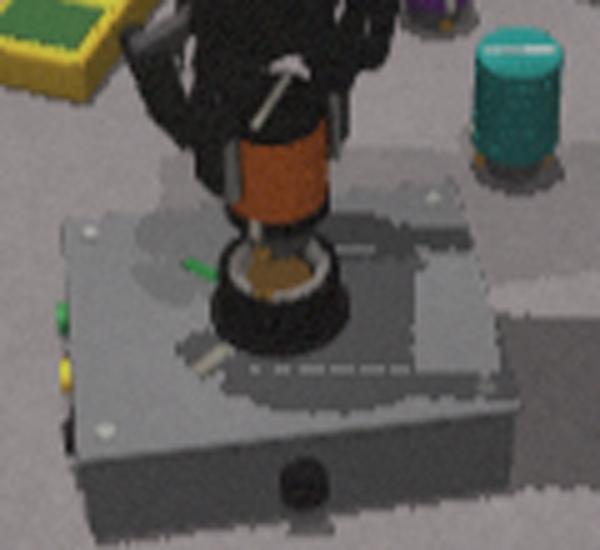

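The lamp is above the socket, and the lug and tick at (258,240) point at the slot gap at (262,292). I'll descend gently.

Request:
step_arm --steps '[{"xyz": [0, 0, 0.07], "turn": [0, 0, 0], "gripper": -1}, {"xyz": [0, 0, 0.07], "turn": [0, 0, 0], "gripper": -1}, {"xyz": [0, 0, 0.07], "turn": [0, 0, 0], "gripper": -1}, {"xyz": [0, 0, 0.07], "turn": [0, 0, 0], "gripper": -1}, {"xyz": [0, 0, 0.07], "turn": [0, 0, 0], "gripper": -1}, {"xyz": [0, 0, 0.07], "turn": [0, 0, 0], "gripper": -1}, {"xyz": [0, 0, 0], "turn": [0, 0, 0], "gripper": -1}, {"xyz": [0, 0, 0], "turn": [0, 0, 0], "gripper": -1}, {"xyz": [0, 0, 0], "turn": [0, 0, 0], "gripper": -1}, {"xyz": [0, 0, 0], "turn": [0, 0, 0], "gripper": -1}]'

```text
time_s: 9.78
position: [0.582, 0.193, 0.1437]
tool_rot: [[0.719, 0.695, 0.0], [0.695, -0.719, 0.0], [0.0, 0.0, -1.0]]
ft_force: [0.2, -0.4, -2.5]
grip_width: 0.0471
```

Request:
step_arm --steps '[{"xyz": [0, 0, 0.025], "turn": [0, 0, 0], "gripper": -1}, {"xyz": [0, 0, 0.025], "turn": [0, 0, 0], "gripper": -1}, {"xyz": [0, 0, 0.025], "turn": [0, 0, 0], "gripper": -1}, {"xyz": [0, 0, 0.025], "turn": [0, 0, 0], "gripper": -1}, {"xyz": [0, 0, 0], "turn": [0, 0, 0], "gripper": -1}, {"xyz": [0, 0, 0], "turn": [0, 0, 0], "gripper": -1}, {"xyz": [0, 0, 0], "turn": [0, 0, 0], "gripper": -1}]'

```text
time_s: 10.37
position: [0.5821, 0.1931, 0.1395]
tool_rot: [[0.719, 0.695, 0.0], [0.695, -0.719, 0.0], [0.0, -0.0, -1.0]]
ft_force: [1.1, 2.1, -2.7]
grip_width: 0.0472
```

Request:
step_arm --steps '[{"xyz": [0, 0, 0.025], "turn": [0, 0, 0], "gripper": -1}, {"xyz": [0, 0, 0.025], "turn": [0, 0, 0], "gripper": -1}, {"xyz": [0, 0, 0.025], "turn": [0, 0, 0], "gripper": -1}, {"xyz": [0, 0, 0], "turn": [0, 0, 0], "gripper": -1}, {"xyz": [0, 0, 0], "turn": [0, 0, 0], "gripper": -1}, {"xyz": [0, 0, 0], "turn": [0, 0, 0], "gripper": -1}]'

```text
time_s: 10.87
position: [0.5821, 0.1931, 0.1368]
tool_rot: [[0.719, 0.695, 0.001], [0.695, -0.719, 0.0], [0.001, 0.0, -1.0]]
ft_force: [0.2, 2.3, 2.8]
grip_width: 0.0477
```

```bash
python3 -c "
from h import *
o=env.observe();print(o['position'],o['ft_force'],o['wrist_torque'])"
```

```text
[0.58211914 0.19306414 0.13681088] [0.17659266 2.3470778  2.75134551] [ 0.49966439 -0.0340657   0.02004219]
```

Request:
step_arm --steps '[{"xyz": [0.009, -0.009, 0.025], "turn": [0, 0, 0], "gripper": -1}, {"xyz": [0, 0, 0.025], "turn": [0, 0, 0], "gripper": -1}, {"xyz": [0, 0, 0.025], "turn": [0, 0, 0], "gripper": -1}, {"xyz": [0, 0, 0.025], "turn": [0, 0, 0], "gripper": -1}, {"xyz": [0, 0, 0], "turn": [0, 0, 0], "gripper": -1}, {"xyz": [0, 0, 0], "turn": [0, 0, 0], "gripper": -1}, {"xyz": [0, 0, 0], "turn": [0, 0, 0], "gripper": -1}]'

```text
time_s: 11.45
position: [0.582, 0.1933, 0.1326]
tool_rot: [[0.719, 0.695, 0.0], [0.695, -0.719, -0.0], [-0.0, 0.0, -1.0]]
ft_force: [-0.4, -1.3, 4.6]
grip_width: 0.0471
```

Request:
step_arm --steps '[{"xyz": [0, 0, 0.025], "turn": [0, 0, 0], "gripper": -1}, {"xyz": [0, 0, 0.025], "turn": [0, 0, 0], "gripper": -1}, {"xyz": [0, 0, 0.025], "turn": [0, 0, 0], "gripper": -1}, {"xyz": [0, 0, 0.025], "turn": [0, 0, 0], "gripper": -1}, {"xyz": [0, 0, 0.02], "turn": [0, 0, 0], "gripper": -1}, {"xyz": [0, 0, 0], "turn": [0, 0, 0], "gripper": -1}, {"xyz": [0, 0, 0], "turn": [0, 0, 0], "gripper": -1}, {"xyz": [0, 0, 0], "turn": [0, 0, 0], "gripper": -1}]'

```text
time_s: 12.12
position: [0.5821, 0.1932, 0.1281]
tool_rot: [[0.719, 0.695, 0.0], [0.695, -0.719, -0.0], [-0.0, 0.001, -1.0]]
ft_force: [-2.0, -1.1, 7.2]
grip_width: 0.0472
```

```bash
python3 -c "
from h import *
o=env.observe();print(o['position'],o['ft_force'],o['wrist_torque'])"
```

```text
[0.58205309 0.19324679 0.12806602] [-2.01123805 -1.14569987  7.17439983] [-0.21438331  0.21949975  0.02655774]
```

Request:
step_arm --steps '[{"xyz": [0, 0, 0.008], "turn": [0, 0, 0], "gripper": -1}, {"xyz": [-0.003, 0, 0], "turn": [0, 0, 0.8], "gripper": -1}, {"xyz": [-0.003, 0, 0], "turn": [0, 0, 0.8], "gripper": -1}, {"xyz": [-0.003, 0, 0], "turn": [0, 0, 0.8], "gripper": -1}, {"xyz": [0, 0, 0], "turn": [0, 0, 0], "gripper": -1}, {"xyz": [0, 0, 0], "turn": [0, 0, 0], "gripper": -1}, {"xyz": [0, 0, 0], "turn": [0, 0, 0], "gripper": -1}]'

```text
time_s: 12.7
position: [0.5819, 0.1934, 0.1279]
tool_rot: [[0.839, 0.545, 0.001], [0.545, -0.839, 0.0], [0.001, 0.0, -1.0]]
ft_force: [-1.2, 1.2, 6.9]
grip_width: 0.047
```

```bash
python3 -c "
from h import *
o=env.observe();R=o['tool_rot'];print(o['position'],np.degrees(np.arctan2(R[1][0],R[0][0])),o['ft_force'],o['wrist_torque'])"
```

```text
[0.58194146 0.19340154 0.12794083] 33.00133719340093 [-1.22240667  1.17058865  6.85187018] [0.15594154 0.1318902  0.03392348]
```

Request:
step_arm --steps '[{"xyz": [-0.0035, 0, 0], "turn": [0, 0, 0.9], "gripper": -1}, {"xyz": [-0.0035, 0, 0], "turn": [0, 0, 0.9], "gripper": -1}, {"xyz": [-0.0035, 0, 0], "turn": [0, 0, 0.9], "gripper": -1}, {"xyz": [-0.0035, 0, 0], "turn": [0, 0, 0.9], "gripper": -1}, {"xyz": [-0.0035, 0, 0], "turn": [0, 0, 0.9], "gripper": -1}, {"xyz": [-0.0035, 0, 0], "turn": [0, 0, 0.9], "gripper": -1}, {"xyz": [-0.0035, 0, 0], "turn": [0, 0, 0.9], "gripper": -1}, {"xyz": [-0.0035, 0, 0], "turn": [0, 0, 0.9], "gripper": -1}, {"xyz": [-0.0035, 0, 0], "turn": [0, 0, 0.9], "gripper": -1}, {"xyz": [-0.0035, 0, 0], "turn": [0, 0, 0.9], "gripper": -1}, {"xyz": [0, 0, 0], "turn": [0, 0, 0], "gripper": -1}, {"xyz": [0, 0, 0], "turn": [0, 0, 0], "gripper": -1}, {"xyz": [0, 0, 0], "turn": [0, 0, 0], "gripper": -1}, {"xyz": [0, 0, 0], "turn": [0, 0, 0], "gripper": -1}]'

```text
time_s: 13.87
position: [0.581, 0.1932, 0.1281]
tool_rot: [[0.99, -0.144, 0.002], [-0.144, -0.99, 0.001], [0.002, -0.001, -1.0]]
ft_force: [0.2, 0.9, 7.3]
grip_width: 0.0476
```

```bash
python3 -c "
from h import *
o=env.observe();R=o['tool_rot'];print(o['position'],np.degrees(np.arctan2(R[1][0],R[0][0])),o['ft_force'],o['wrist_torque'],o['q'])"
```

```text
[0.5809718  0.19320238 0.12808352] -8.251924123259094 [0.15857972 0.93330692 7.25125539] [ 0.28101774 -0.25015169 -0.05148978] [7.31946649e+00 3.39864101e+01 7.44900263e+01 2.82063307e-02
 7.13939557e+01 1.55623592e+01]
```

Request:
step_arm --steps '[{"xyz": [-0.0035, 0, 0], "turn": [0, 0, 0.9], "gripper": -1}, {"xyz": [-0.0035, 0, 0], "turn": [0, 0, 0.9], "gripper": -1}, {"xyz": [-0.0035, 0, 0], "turn": [0, 0, 0.9], "gripper": -1}, {"xyz": [-0.0035, 0, 0], "turn": [0, 0, 0.9], "gripper": -1}, {"xyz": [-0.0035, 0, 0], "turn": [0, 0, 0.9], "gripper": -1}, {"xyz": [-0.0035, 0, 0], "turn": [0, 0, 0.9], "gripper": -1}, {"xyz": [-0.0035, 0, 0], "turn": [0, 0, 0.9], "gripper": -1}, {"xyz": [0, 0, 0], "turn": [0, 0, 0], "gripper": -1}, {"xyz": [0, 0, 0], "turn": [0, 0, 0], "gripper": -1}, {"xyz": [0, 0, 0], "turn": [0, 0, 0], "gripper": -1}, {"xyz": [0, 0, 0], "turn": [0, 0, 0], "gripper": -1}]'

```text
time_s: 14.78
position: [0.5803, 0.1934, 0.1282]
tool_rot: [[0.797, -0.604, 0.003], [-0.604, -0.797, 0.001], [0.002, -0.002, -1.0]]
ft_force: [1.3, 1.8, 7.0]
grip_width: 0.0468
```

```bash
python3 -c "
from h import *
o=env.observe();R=o['tool_rot'];print(o['position'],np.degrees(np.arctan2(R[1][0],R[0][0])),o['ft_force'],o['wrist_torque'],o['q'])"
```

```text
[0.58027521 0.19342247 0.12820032] -37.12813116405428 [1.25072579 1.75558098 6.97698207] [ 0.17208388 -0.29776222  0.012694  ] [7.35609063e+00 3.39152819e+01 7.46100352e+01 8.78814345e-03
 7.13105364e+01 4.44813002e+01]
```

Request:
step_arm --steps '[{"xyz": [-0.0015, 0, 0], "turn": [0, 0, 0.4], "gripper": -1}, {"xyz": [-0.0015, 0, 0], "turn": [0, 0, 0.4], "gripper": -1}, {"xyz": [-0.0015, 0, 0], "turn": [0, 0, 0.4], "gripper": -1}, {"xyz": [0, 0, 0], "turn": [0, 0, 0], "gripper": -1}, {"xyz": [0, 0, 0], "turn": [0, 0, 0], "gripper": -1}, {"xyz": [0, 0, 0], "turn": [0, 0, 0], "gripper": -1}]'

```text
time_s: 15.28
position: [0.5802, 0.1935, 0.1282]
tool_rot: [[0.736, -0.677, 0.003], [-0.677, -0.736, 0.0], [0.002, -0.002, -1.0]]
ft_force: [1.1, 0.3, 7.1]
grip_width: 0.0473
```

```bash
python3 -c "
from h import *
o=env.observe();R=o['tool_rot'];print(o['position'],np.degrees(np.arctan2(R[1][0],R[0][0])),o['ft_force'],o['wrist_torque'])"
```

```text
[0.58018145 0.19352116 0.12819211] -42.62513941008604 [1.13132859 0.32063987 7.1228686 ] [ 0.17379095 -0.35876504  0.02934376]
```

Request:
step_arm --steps '[{"xyz": [-0.001, 0, 0], "turn": [0, 0, 0.25], "gripper": -1}, {"xyz": [-0.001, 0, 0], "turn": [0, 0, 0.25], "gripper": -1}, {"xyz": [0, 0, 0], "turn": [0, 0, 0.25], "gripper": -1}, {"xyz": [0, 0, 0], "turn": [0, 0, 0], "gripper": -1}, {"xyz": [0, 0, 0], "turn": [0, 0, 0], "gripper": -1}, {"xyz": [0, 0, 0], "turn": [0, 0, 0], "gripper": -1}]'

```text
time_s: 15.78
position: [0.5799, 0.1932, 0.1281]
tool_rot: [[0.694, -0.72, 0.002], [-0.72, -0.694, -0.0], [0.002, -0.001, -1.0]]
ft_force: [-0.4, -1.2, 7.9]
grip_width: 0.0468
```

```bash
python3 -c "
from h import *
o=env.observe();R=o['tool_rot'];print(o['position'],np.degrees(np.arctan2(R[1][0],R[0][0])),o['ft_force'],o['wrist_torque'])"
```

```text
[0.57994066 0.19320984 0.12813793] -46.0456796226738 [-0.37296418 -1.23168531  7.91246417] [-0.21957147 -0.19543141  0.23954372]
```

The torque rose to 0.24 N m at 90°, which is the stop. I'll back off 2° and let the spring lift the lamp.

Request:
step_arm --steps '[{"xyz": [0, 0, -0.02], "turn": [0, 0, -0.4], "gripper": -1}, {"xyz": [0, 0, -0.025], "turn": [0, 0, 0], "gripper": -1}, {"xyz": [0, 0, -0.025], "turn": [0, 0, 0], "gripper": -1}, {"xyz": [0, 0, -0.025], "turn": [0, 0, 0], "gripper": -1}, {"xyz": [0, 0, -0.015], "turn": [0, 0, 0], "gripper": -1}, {"xyz": [0, 0, 0], "turn": [0, 0, 0], "gripper": -1}, {"xyz": [0, 0, 0], "turn": [0, 0, 0], "gripper": -1}, {"xyz": [0, 0, 0], "turn": [0, 0, 0], "gripper": -1}]'

```text
time_s: 16.45
position: [0.5798, 0.1932, 0.1321]
tool_rot: [[0.716, -0.698, 0.002], [-0.698, -0.716, -0.0], [0.001, -0.001, -1.0]]
ft_force: [1.8, -0.4, 5.9]
grip_width: 0.047
```

```bash
python3 -c "
from h import *
o=env.observe();R=o['tool_rot'];print(o['position'],np.degrees(np.arctan2(R[1][0],R[0][0])),o['ft_force'],o['wrist_torque'])"
```

```text
[0.57984488 0.19321199 0.13209452] -44.239690367097474 [ 1.82614175 -0.41805265  5.9042429 ] [-0.26387384 -0.50850219 -0.01592224]
```

Request:
step_arm --steps '[{"xyz": [0, 0, -0.015], "turn": [0, 0, 0], "gripper": -1}, {"xyz": [0, 0, -0.015], "turn": [0, 0, 0], "gripper": -1}, {"xyz": [0, 0, 0], "turn": [0, 0, 0], "gripper": -1}, {"xyz": [0, 0, 0], "turn": [0, 0, 0], "gripper": -1}, {"xyz": [0, 0, 0], "turn": [0, 0, 0], "gripper": -1}]'

```text
time_s: 16.87
position: [0.5797, 0.1932, 0.133]
tool_rot: [[0.716, -0.698, 0.001], [-0.698, -0.716, -0.0], [0.001, -0.0, -1.0]]
ft_force: [5.1, -2.7, 3.2]
grip_width: 0.0468
```

```bash
python3 -c "
from h import *
o=env.observe();R=o['tool_rot'];print(o['position'],np.degrees(np.arctan2(R[1][0],R[0][0])),o['ft_force'],o['wrist_torque'])"
```

```text
[0.57968664 0.19320893 0.13302639] -44.238958919243025 [ 5.14573804 -2.65855641  3.21166898] [-0.57108092 -1.06070068 -0.00879703]
```

Request:
step_arm --steps '[{"xyz": [0, 0, 0], "turn": [0, 0, 0], "gripper": 0.3}, {"xyz": [0, 0, 0], "turn": [0, 0, 0], "gripper": 0.6}, {"xyz": [0, 0, 0], "turn": [0, 0, 0], "gripper": 1}, {"xyz": [0, 0, 0], "turn": [0, 0, 0], "gripper": 1}, {"xyz": [0, 0, 0], "turn": [0, 0, 0], "gripper": 1}, {"xyz": [0, 0, 0], "turn": [0, 0, 0], "gripper": 1}, {"xyz": [0, 0, -0.3], "turn": [0, 0, 0], "gripper": 1}, {"xyz": [0, 0, -0.6], "turn": [0, 0, 0], "gripper": 1}, {"xyz": [0, 0, -0.6], "turn": [0, 0, 0], "gripper": 1}, {"xyz": [0, 0, -0.6], "turn": [0, 0, 0], "gripper": 1}, {"xyz": [0, 0, -0.6], "turn": [0, 0, 0], "gripper": 1}, {"xyz": [0, 0, -0.2], "turn": [0, 0, 0], "gripper": 1}, {"xyz": [0, 0, 0], "turn": [0, 0, 0], "gripper": 1}, {"xyz": [0, 0, 0], "turn": [0, 0, 0], "gripper": 1}, {"xyz": [0, 0, 0], "turn": [0, 0, 0], "gripper": 1}, {"xyz": [0, 0, 0], "turn": [0, 0, 0], "gripper": 1}, {"xyz": [0, 0, 0], "turn": [0, 0, 0], "gripper": 1}, {"xyz": [0, 0, 0], "turn": [0, 0, 0], "gripper": 1}]'

```text
time_s: 18.37
position: [0.5791, 0.1934, 0.2482]
tool_rot: [[0.717, -0.698, -0.001], [-0.698, -0.717, -0.0], [-0.001, 0.001, -1.0]]
ft_force: [0.1, -0.2, 0.0]
grip_width: 0.0856
```

Run:
```python
from h import *
o=env.observe();print(o['time_s'],o['position'],o['ft_force'],o['grip_width'])
snap('wrist','w9'); snap('side','s3')
a=load('w9')[0]; b=load('s3')[0][200:310,200:320]
cv2.imwrite('pics/fin.png',np.hstack([cv2.resize(a,(440,330)),cv2.resize(b,(360,330),interpolation=cv2.INTER_CUBIC)])[:,:,::-1])
W=cloud('w9'); rr=np.hypot(W[...,0]-.5806,W[...,1]-.1945); m=(rr<.03)&(W[...,2]>.12)&(W[...,2]<.17)
z=np.percentile(W[m][:,2],[50,80,95]); print('cap z',z, m.sum())
q=W[m&(abs(W[...,2]-.143)<.01)]; A=np.c_[q[:,:2],np.ones(len(q))]; t=W[m&(rr<.018)]; print('plane',np.linalg.lstsq(np.c_[t[:,:2],np.ones(len(t))],t[:,2],rcond=None)[0], t.mean(0))
i=load('w9')[0].astype(int); l=m&(i.min(2)>140)&(i.max(2)-i.min(2)<40); p=np.argwhere(l)[:,::-1]
if len(p)>9:
    bx=cv2.boxPoints(cv2.minAreaRect(p.astype(np.float32))); Q=np.array([P('w9',u,v,.143)[:2] for u,v in bx]); d=max((Q[1]-Q[0],Q[2]-Q[1]),key=np.linalg.norm); print('line',np.degrees(np.arctan2(d[1],d[0])),Q.mean(0))
```

```text
18.3667 [0.57914386 0.19341037 0.24821287] [ 0.13932761 -0.15738545  0.0295564 ] 0.08560692879013851
cap z [0.15906664 0.15971297 0.16026649] 4434
plane [ 0.00144044 -0.0009119   0.15866685] [0.58084429 0.19477055 0.15932592]
line -10.512820091548967 [0.57491741 0.19050825]
```

View pics/fin.png

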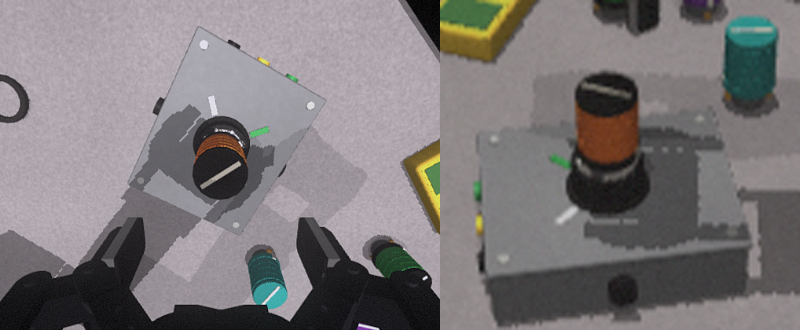

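The lamp stands upright in the socket. Its cap is at z 159.3 mm (159 expected when locked) with no measurable tilt, and the cap line is at -10.5°, which is 88.7° clockwise from the slots. The gripper is open and clear, so I'm handing in.

```bash
python3 -c "
from rig import order
print(order.close_job())"
```

```text
the job is handed in; nothing more can be done
None
```

The amber lamp is fitted and locked in the socket, and the job is handed in at about 18.5 s of the 64 s allowed.

- **Fitting:** In the pictures the slots were turned about 20° from the white mark, so I lined the lugs up with the slots themselves. I pushed the lamp about 8.7 mm against the spring and turned it clockwise until the torque rose at 90°. I then backed off about 2° and let the spring lift the lamp into its lock. Wrist force readings never exceeded 8 N.
- **Last checks after letting go:**
  - **Height:** the cap top was at 159.3 mm, against 159 mm expected when locked.
  - **Tilt:** none measurable.
  - **Angle:** the lugs were 88.7° past the slots, inside the 76–90° locking range.
  - **Gripper:** it was open and clear, with no force on it.
- **What I did not check:** I did not twist the lamp back to test the lock. The wrist force was still 3–6 N sideways and up just before release, and it fell to zero once I let go. I did not measure the other lamps and tools again, but the arm only came near the lamps around the amber one, and no contact showed in the force readings.

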